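Clamp the roof-rack tube in the bench jig

ROBOT

A 6-joint arm with a two-finger parallel gripper is mounted at the origin on the work surface. World frame = base frame: x ahead of the robot, y to its left, z up, the work surface at z = 0. Lengths are in mm, angles in rad, forces in N, time in s.
With the tool pointing down it reaches from about 350 to 975 mm from the base axis. Payload 7.1 kg.
Tool frame: the origin (TCP) lies on the mounting face of the last link; the fingertips stand 182 mm ahead of it and the grasp point (between the pads) lies 163 mm ahead of it (ctrl.tip_reach is the distance from the TCP to the fingertips, in mm); z points along the fingers, y is the direction in which the jaws open and shut (so a half turn about z gives the same grasp; the last joint's range is limited). The gripper opens to 88 mm and grips with 3 to 60 N. Pads are 20 mm wide; open, the fingers measure 115 mm over their backs; the gripper's body (75 mm by 178 mm) begins 61 mm behind the grasp point.
Start: joints at [1.241, 0.423, 1.63, -0, 1.089, -0.019], TCP at [191.106, 595.05, 404.675] pointing down, gripper open.
Joint ranges: [-3, 3], [-0.9, 2.11], [0.09, 2.58], [-1.31, 4.45], [0.11, 2.69], [-2.54, 2.54]. Speed limits (rad/s): [2.39, 2.39, 3.01, 3.14, 3.14, 3.14].

INTERFACE

Orientations are given as a rotation vector (axis times angle).
In Python, from workcell import ctrl gives the robot as it stands.
- The arm moves only by the tool jog_arm, never from a script. Its argument "steps" is a list that holds one entry, the list of rows, each a list of 7 numbers: the shift along the tool's x, y, z in m, then the turn, a rotation vector about the tool's x, y, z in degrees, then the gripper's target within -1 to 1 (shut at 1, half-way at 0, fully open at -1). A call has 1 to 20 rows; each row shifts and turns the commanded pose from where the row before left it, along the tool's axes as they then stand; what a row does not reach is not made up. A row lasts 1/12 s, in which the tool goes at most 41.7 mm and 7.16 degrees, less where a joint would pass 70% of its speed; a pose out of reach is approached as far as the arm can. A call is refused whole if a number of a shift passes 0.0417 or a number of a turn 7.16, either way. A call with a gripper value outside its range is refused whole. The fingers move at their own pace and stop on an object; the grip force is fixed at half the most. Time passes only in rows, so rows that do not move let the fingers close. It gives the time, the measured TCP pose, the force and the opening at its end, in the units of the state.
- ctrl.get_obs(): the state, without advancing time (a new reading comes with each control period).
- ctrl.get_image(name): name is "side" or "top"; returns the picture (384x512x3 uint8, red, green, blue); there is no depth.
- ctrl.camera_info(name): a dict with "fx", "fy", "cx", "cy" (pixels), "origin" and "attitude" of the camera in the world. Camera axes: x right, y down, z forward; pixel columns grow to the right and rows downward; lengths in mm; the calibration is good to about 2 mm. A picture is of the moment at which its call begins. camera_info takes no time and is no camera call.
- ctrl.close_job(): hands the job in, once; it reports no verdict.
Trained networks look in the newest picture that a camera, given by its name, has taken for a name from the list of things; names that differ only in an ending like _2 or _b are one class to them, and where a whole thing is asked for, a point or a joint stands for the part that bears it (a point fixed in the world has none). Each returns a list of dicts, best first, with "p" (0 to 1); they miss things now and then, are a little off and sometimes report something else, mostly with a low value. They report only what shows in the picture. A call takes as long as a camera call. They do not tell look-alikes from the thing itself.
- ctrl.look_for(thing, camera): "bbox" ([left, top, right, bottom] in pixels, round what is visible of it).
- ctrl.trace(thing, camera): "pixels" (384x512 bool, what is visible of it) and "bbox" ([left, top, right, bottom] in pixels, round what is visible of it).
- ctrl.landmark_of(thing, camera): "uv" ([column, row] in pixels: a listed point, or the origin of a listed thing).
The state is a dict: "t": time; "qpos": joint angles; "qvel": joint speeds; "joint_torque": joint torques, N m; "ee_pos": TCP position; "orientation": TCP orientation; "ft_force": force on the tool from outside, world axes, zero at the start; "moment": the same for the moment, N m; "width": finger opening in mm.
Only numpy, scipy, OpenCV 4.12 (cv2) and the standard library are available. Lean on these libraries where they do the work, as an engineer would, in place of code of your own. Each camera call takes 0.05 s, during which the arm holds its last target.

TASK

First slide the loose aluminium tube along its cradle until its end is up against the yellow end stop. Then push the open blue clamp cap over past upright so that it falls shut over the tube, and finally swing the bolt with the red knob up, fully home into the slot of the shut cap. Let go of everything, and leave the bottle, hammer, sanding block and tape roll where they are.

Things in the scene. Friction and masses are not known exactly. Their poses are not given: they have to be found in the camera images.
- jig: Green tube clamping jig on a grey base plate (160 x 240 x 12 mm), fixed to the bench. Origin: on the bench top under the middle of its V saddle. The tube's line runs along its y axis at x = 0, z = 80 mm. Saddle 44 mm wide in y; a second V rest, 22 mm wide, at y = -78 mm; both under 83 mm high. The cap's hinge is on the +x side, the swing bolt on the -x side.
- stop_face (a point): Middle of the yellow end stop's face towards the tube, at jig x = 0, y = +100, z = 80 mm. The stop is an upright plate, 70 mm wide in x, 12 mm thick, its top at z = 112 mm.
- tube: Loose aluminium tube with black plugged ends, 42 mm diameter, 200 mm long, 0.17 to 0.38 kg, lying in the two V rests. Origin at its middle, y axis along its length (it may roll). Starts with its +y end 25 to 55 mm short of the stop (middle at jig y = -25 to -55 mm; against the stop, y = 0). A push of a few newtons on its free end, towards jig +y, slides it.
- cap (a joint): Hinge of the blue-painted clamp cap, rad: 0 = shut over the tube, 1.9 = fully open, leaning back on its stop, where it starts. Free hinge: its weight tips it back open above about 1.35 rad and swings it shut below about 1.2 rad. Mass 0.2 to 0.45 kg.
- cap_hinge (a point): Centre of the cap's hinge axis, at jig x = +38, y = 0, z = 80 mm; the axis runs along the jig's y. The cap is 40 mm wide in y and bowed like half a tube (outside radius 30 mm about the tube's line when shut).
- cap_tip (a point): Top edge at the free end of the cap's slotted lug, middle of its width. Shut: jig x = -63, y = 0, z = 92 mm. Fully open: about jig x = +82, z = 172 mm, the cap's outside then facing +x and a little down. Lug 10 mm thick (z 82 to 92 mm when shut), its 13 mm slot open at the free end.
- bolt (a joint): Pivot of the swing bolt, rad: 0 = fully home, upright in the cap's slot (its end stop); grows as the bolt swings outward (jig -x) and down, at most 1. Starts at 0.65 to 0.9. Stiff pivot: it stays where it is left and needs about 0.1 N m to turn; pushed straight inward from low down it can jam, so follow its arc. If it is swung in before the cap is shut, its knob gets in the cap's way.
- bolt_pivot (a point): Pivot of the bolt, at jig x = -52, y = 0, z = 45 mm; it turns about the jig's y axis.
- bolt_knob (a point): Centre of the bolt's round red knob, 65 mm from the pivot. Knob 34 mm diameter, 28 mm long along the bolt (51 to 79 mm from the pivot), on an 8 mm shank. Its z axis points outward along the bolt. Home: at jig x = -52, y = 0, z = 110 mm, its underside 4 mm above the lug.
- glue_bottle: Bystander: white plastic bottle with red cap, 64 mm diameter, 190 mm tall, standing; origin under its middle.
- hammer: Bystander: hammer lying on the bench, along its x axis; origin under its middle.
- sanding_block: Bystander: orange sanding block with cork sole, 115 x 68 x 38 mm; origin under its middle.
- tape_roll: Bystander: roll of red tape lying flat, 100 mm diameter, 25 mm high; origin under its middle.
Things that resemble listed ones, but are neither listed nor needed, are in the scene too. There is more than one size of the tube; the job needs the largest.

How it is judged (in metres and radians):
On the way, in this order (a step that is already met when the one before it is completed fails the run):
1. the tube's end is against the yellow stop (gap under 4 mm) while the cap is still open (y of tube in the frame of jig above -0.004 m and value of joint cap above 0.6 rad), for 0.2 s.
2. the cap is shut over the tube with the bolt still swung out (value of joint cap below 0.06 rad and value of joint bolt above 0.4 rad), for 0.2 s.
3. the bolt is home in the slot of the shut cap (value of joint bolt below 0.1 rad and value of joint cap below 0.06 rad), for 0.2 s.
At the end, for the whole second after the job is handed in: The tube lies at rest in the cradle with its end within 6 mm of the yellow stop, the cap is shut (joint under 0.06 rad), the bolt stands home in its slot (joint under 0.1 rad), and the four bystanders are within 30 mm of where they began (all of step 3 and y of tube in the frame of jig above -0.006 m and distance between tube and jig below 0.09 m and linear speed of tube below 0.02 m/s and distance of each of glue_bottle, hammer, sanding_block, tape_roll from where it was at the start of the episode below 0.03 m); the robot touches nothing.
It fails at once if a bystander was pushed more than 30 mm (distance of any of glue_bottle, hammer, sanding_block, tape_roll from where it was at the start of the episode above 0.03 m).
It also fails if it takes over 58 s, if anything falls off the work surface, if the arm or the gripper's body presses on something with over 40 N, if the wrist force passes 120 N, or if a joint passes its speed limit or range.

## Working session

There is one attempt and no reset: what is moved stays moved. The work goes in short steps, Python scripts to look and compute and a tool call to move; the robot and the scene stay as the last step left them, time stands still between calls to the robot, and variables do not carry over. Pictures are saved under pics/ and viewed, and the job is handed in when it is done.

Besides the shell and the picture viewer there is one more tool, called after "Call:" as name([rows], argument=value, ...), one row to a line, values as JSON. jog_arm: Moves the arm, as the interface text tells. Its arguments: {"type":"object","properties":{"steps":{"type":"array"}},"required":["steps"]}

```bash
mkdir -p pics; ls; python3 - <<'E'
from workcell import ctrl
import cv2
for n in("side","top"):
    im=ctrl.get_image(n); cv2.imwrite(f"pics/{n}0.png",im[:,:,::-1]); print(n,ctrl.camera_info(n))
o=ctrl.get_obs();print(o)
E
```

```text
pics
side {'fx': 350.6784342939055, 'fy': 350.6784342939055, 'cx': 253.17378977824788, 'cy': 187.06876499764624, 'origin': array([ 251.46345093, -855.2264749 ,  719.59806527]), 'attitude': array([-2.16540407,  0.40078571, -0.18410888])}
top {'fx': 350.3264669572115, 'fy': 350.3264669572115, 'cx': 253.88231265185775, 'cy': 189.1723198582031, 'origin': array([408.33414438,  -2.34486849, 977.05937655]), 'attitude': array([-2.10959402,  2.16418946, -0.16623356])}
{'t': 0.1, 'qpos': array([ 1.24099109e+00,  4.23783482e-01,  1.63056561e+00, -2.46236500e-05,
        1.08859588e+00, -1.89871981e-02]), 'qvel': array([-0.001365  , -0.00251969, -0.00278877,  0.00122059,  0.00050153,
        0.0018208 ]), 'joint_torque': array([ 3.63562212e-04, -5.45615208e+01, -2.74325967e+01,  6.46313815e-02,
        1.87738583e-02, -5.11022256e-05]), 'ee_pos': array([191.04387485, 594.84220944, 403.98620513]), 'orientation': array([-4.86218065e-01, -3.10352262e+00,  2.09778967e-03]), 'ft_force': array([-0.71544569,  0.47820437,  0.05296703]), 'moment': array([-0.03139975, -0.01146942,  0.00663936]), 'width': 87.82348349350639}
```

View pics/side0.png

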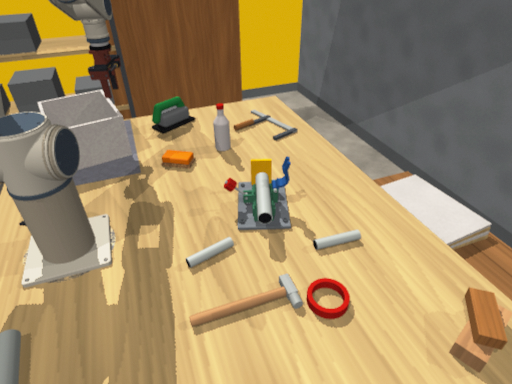

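View pics/top0.png

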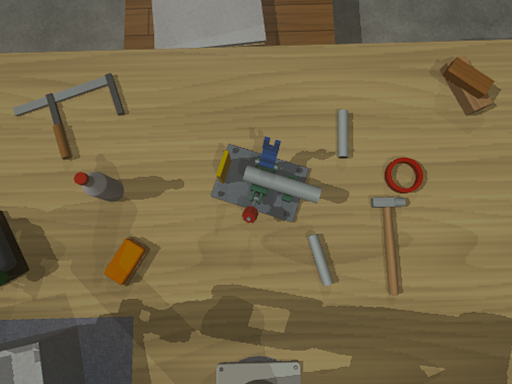

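```bash
cat > h.py <<'E'
import numpy as np, cv2
from scipy.spatial.transform import Rotation as R
from scipy.optimize import least_squares
from workcell import ctrl
CI={n:ctrl.camera_info(n) for n in("side","top")}
def proj(P,n):
    c=CI[n]; p=R.from_rotvec(c["attitude"]).inv().apply(np.atleast_2d(P)-c["origin"])
    return np.c_[c["fx"]*p[:,0]/p[:,2]+c["cx"],c["fy"]*p[:,1]/p[:,2]+c["cy"]]
def snap(n,f,box=None,s=1):
    im=ctrl.get_image(n)[:,:,::-1].copy()
    if box: im=im[box[1]:box[3],box[0]:box[2]]
    cv2.imwrite(f,cv2.resize(im,None,fx=s,fy=s,interpolation=cv2.INTER_CUBIC))
E
python3 - <<'E'
from h import *
print({n:R.from_rotvec(CI[n]["attitude"]).as_matrix().round(2).tolist() for n in CI})
obs=[]
for n in CI:
    snap(n,f"pics/{n}1.png",(200,120,350,240) if n=="top" else (200,130,320,250),5)
    for t in["jig","stop_face","tube","cap_hinge","cap_tip","bolt_pivot","bolt_knob"]:
        r=ctrl.landmark_of(t,n)
        for d in r[:3]: print(n,t,np.round(d["uv"],1),round(d["p"],2))
        if r: obs.append((n,t,r[0]["uv"],r[0]["p"]))
import pickle;pickle.dump(obs,open("obs.pkl","wb"))
J={"jig":(0,0,0),"stop_face":(0,100,80),"cap_hinge":(38,0,80),"cap_tip":(82,0,172),"bolt_pivot":(-52,0,45)}
def P(v,t):
    if t=="bolt_knob": l=(-52-65*np.sin(v[3]),0,45+65*np.cos(v[3]))
    elif t=="tube": l=(0,v[4],80)
    else: l=J[t]
    return R.from_euler('z',v[2]).apply(l)+[v[0],v[1],0]
def res(v): return np.concatenate([(proj(P(v,t),n)[0]-uv)*(1 if p>.3 else 0) for n,t,uv,p in obs])
s=least_squares(res,[400,0,-.24,.8,-40],loss='soft_l1',x_scale=[10,10,.1,.1,10])
print(s.x)
for (n,t,uv,p),r in zip(obs,res(s.x).reshape(-1,2)): print(n,t,r.round(1))
E
```

```text
{'side': [[0.94, -0.22, 0.28], [-0.35, -0.54, 0.76], [-0.02, -0.81, -0.59]], 'top': [[-0.03, -0.99, 0.16], [-1.0, 0.03, 0.0], [-0.01, -0.16, -0.99]]}
side jig [259.1 205.8] 0.72
side stop_face [262.4 169.1] 0.9
side tube [335.6 241.7] 0.75
side tube [209.1 253.6] 0.72
side tube [262.6 193.4] 0.7
side cap_hinge [277.1 184.2] 0.53
side cap_tip [290.  159.9] 0.52
side cap_tip [326.2 297.6] 0.36
side cap_tip [233.  186.9] 0.18
side bolt_pivot [245.3 194. ] 0.47
side bolt_knob [228.1 182.3] 0.65
top jig [257.5 178.9] 0.82
top stop_face [226.2 164.7] 0.81
top tube [282.9 180.4] 0.98
top tube [320.6 258.8] 0.94
top tube [343.  137.4] 0.58
top cap_hinge [265.  164.2] 0.92
top cap_hinge [282.4 180.2] 0.26
top cap_tip [272. 139.] 0.95
top bolt_pivot [257.1 201.2] 0.81
top bolt_knob [251.9 216.3] 0.57
[ 5.83569855e+02 -2.34826627e+01 -3.08917810e-01  9.53040862e-01
 -5.69270154e+01]
side jig [ 3.4 -0.7]
side stop_face [-2.  -1.1]
side tube [-71.8 -45.5]
side cap_hinge [-2.6  0.5]
side cap_tip [-0.2 -0.9]
side bolt_pivot [0.9 0.8]
side bolt_knob [0.8 3.6]
top jig [4.2 3.5]
top stop_face [-0.6  1.9]
top tube [0.4 2.6]
top cap_hinge [ 1.2 -0.8]
top cap_tip [ 0.4 -1.9]
top bolt_pivot [-0.5 -3.4]
top bolt_knob [-1.  -0.7]
```

View pics/top1.png

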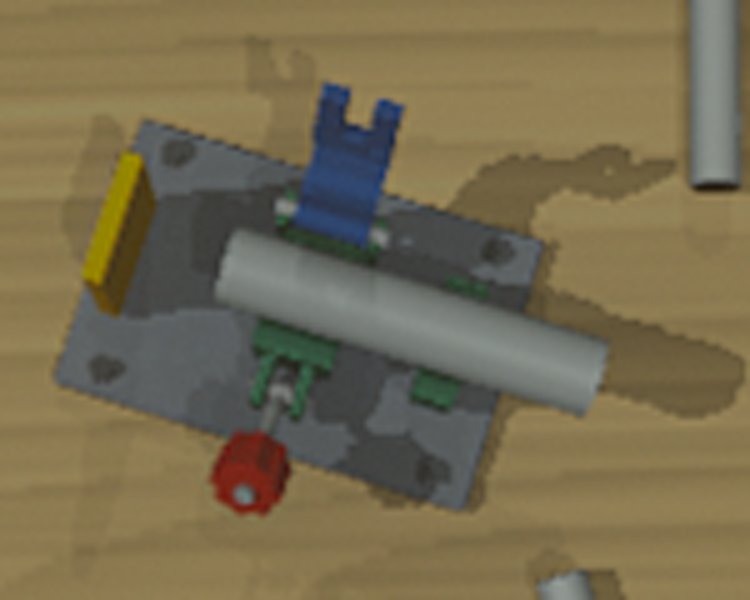

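View pics/side1.png

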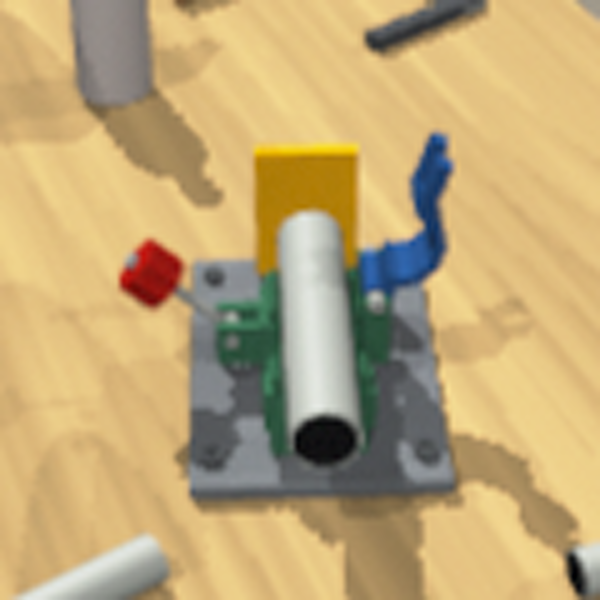

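```bash
cat > fit.py <<'E'
from h import *
import pickle
obs=pickle.load(open("obs.pkl","rb"))
J={"jig":(0,0,0),"stop_face":(0,100,80),"cap_hinge":(38,0,80),"cap_tip":(82,0,172),"bolt_pivot":(-52,0,45)}
m=[]
T=lambda u,v:(200+(u+.5)/5-.5,120+(v+.5)/5-.5)
S=lambda u,v:(200+(u+.5)/5-.5,130+(v+.5)/5-.5)
for l,uv in [((80,120,12),(145,120)),((80,-120,12),(543,243)),((-80,-120,12),(467,510)),((-80,120,12),(55,380)),((35,112,112),(121,152)),((-35,112,112),(85,277)),((35,100,112),(141,154)),((-35,100,112),(104,288))]: m.append(("top",l,T(*uv)))
for l,uv in [((-80,-120,12),(192,491)),((80,-120,12),(457,485)),((-35,100,112),(257,152)),((35,100,112),(357,150)),((-80,120,12),(193,262))]: m.append(("side",l,S(*uv)))
W=lambda v,l:R.from_euler('z',v[2]).apply(l)+[v[0],v[1],0]
def res(v): return np.concatenate([proj(W(v,l),n)[0]-uv for n,l,uv in m])
s=least_squares(res,[583,-23,-.3],x_scale=[10,10,.1],loss='soft_l1');print(s.x,np.degrees(s.x[2]))
print(res(s.x).reshape(-1,2).round(1).tolist())
v=s.x
for n,t,uv,p in obs:
    if t in J: print(n,t,(proj(W(v,J[t]),n)[0]-uv).round(1))
# tube: -y end silhouette in top: far & near edges of crown
best=[]
for n,uv in [("top",T(596,380)),("top",T(229,265)),("side",S(326,440))]:
    for y in (-150,-100,50): pass
f=lambda q:proj(W(v,(0,q-100,80)),"side")[0]-S(326,440)
r=least_squares(f,[-40]);print("tube y side",r.x,r.fun)
for z in (80,95):
  for q,uv in((-100,T(596,380)),(100,T(229,265))):
    r=least_squares(lambda p:proj(W(v,(0,p[0]+q,z)),"top")[0]-uv,[-40]);print(z,q,r.x,r.fun)
for n in CI:
  uv=[o[2] for o in obs if o[0]==n and o[1]=="bolt_knob"][0]
  r=least_squares(lambda a:proj(W(v,(-52-65*np.sin(a[0]),0,45+65*np.cos(a[0]))),n)[0]-uv,[.8]);print("bolt",n,r.x,r.fun)
np.save("jig.npy",v)
E
python3 fit.py
```

```text
[ 5.83029340e+02 -2.14199145e+01 -3.26868249e-01] -18.728171128238703
[[0.5, -0.4], [2.0, -0.6], [1.2, 0.4], [0.8, 0.7], [-0.1, -0.8], [-1.6, -0.1], [0.3, 0.1], [-0.8, -0.9], [-0.7, -0.1], [-0.0, -0.7], [-1.0, -0.2], [0.0, -0.4], [-0.5, -0.5]]
side jig [ 3.  -1.1]
side stop_face [-1.9 -1.4]
side cap_hinge [-3.   0.3]
side cap_tip [-0.6 -0.9]
side bolt_pivot [0.5 0.3]
top jig [3.5 3.8]
top stop_face [-1.2  1.4]
top cap_hinge [ 0.7 -0.6]
top cap_tip [ 0.2 -1.4]
top bolt_pivot [-1.6 -3.3]Traceback (most recent call last):
  File "fit.py", line 22, in <module>
    r=least_squares(f,[-40]);print("tube y side",r.x,r.fun)
    return func(*args, **kwargs)
    vector_fun = VectorFunction(
        fun_wrapped,
    ...<6 lines>...
        workers=workers
    )
    self._update_fun()
    ~~~~~~~~~~~~~~~~^^
    self.f = self.fun_wrapped(xp_copy(self.x))
             ~~~~~~~~~~~~~~~~^^^^^^^^^^^^^^^^^
    return np.atleast_1d(self.fun(x))
                         ~~~~~~~~^^^
    return self.f(x, *self.args, **self.kwargs)
           ~~~~~~^^^^^^^^^^^^^^^^^^^^^^^^^^^^^^
  File "fit.py", line 21, in <lambda>
    f=lambda q:proj(W(v,(0,q-100,80)),"side")[0]-S(326,440)
                    ~^^^^^^^^^^^^^^^^
  File "fit.py", line 10, in <lambda>
    W=lambda v,l:R.from_euler('z',v[2]).apply(l)+[v[0],v[1],0]
                 ~~~~~~~~~~~~~~~~~~~~~~~~~~~~^^^
  File "scipy/spatial/transform/_rotation.pyx", line 2578, in scipy.spatial.transform._rotation.Rotation.apply
ValueError: setting an array element with a sequence. The requested array has an inhomogeneous shape after 1 dimensions. The detected shape was (3,) + inhomogeneous part.
```

```bash
sed -i 's/(0,q-100,80)/(0,q[0]-100,80)/' fit.py; python3 fit.py | tail -8; python3 - <<'E'
from h import *
v=np.load("jig.npy")
for l in [(0,-170,80),(0,0,80),(82,0,172),(-52,0,110),(-100,0,90)]: print(l,(R.from_euler('z',v[2]).apply(l)+[v[0],v[1],0]).round(0))
print(R.from_rotvec(ctrl.get_obs()["orientation"]).as_matrix().round(3))
E
```

```text
top bolt_pivot [-1.6 -3.3]
tube y side [-56.89432349] [ 0.19062022 -0.0170674 ]
80 -100 [-55.76084271] [ 0.25306006 -0.83173007]
80 100 [-56.35363607] [ 0.06717515 -0.22078393]
95 -100 [-53.84099046] [ 0.57566047 -1.89313254]
95 100 [-57.67460216] [ 0.38620446 -1.27008265]
bolt side [0.85650558] [1.62433189 1.56763113]
bolt top [0.95752773] [-2.55155082 -0.64937758]
(0, -170, 80) [ 528. -182.   80.]
(0, 0, 80) [583. -21.  80.]
(82, 0, 172) [661. -48. 172.]
(-52, 0, 110) [534.  -5. 110.]
(-100, 0, 90) [488.  11.  90.]
[[-0.952  0.306  0.   ]
 [ 0.306  0.952  0.   ]
 [-0.     0.    -1.   ]]
```

Candidates for the tube in the top view: the one in the cradle at (282,184), and shorter, thinner look-alikes on the bench at (343,133) and (320,260). I choose the cradle one; the crop confirms it is the largest and lies in the green V rests. The tube middle is at jig y ≈ -55, the cap is open at (270,150) and the knob is at (250,215).

Call:
jog_arm([
  [[0,0,-0.025,0,0,0.9,1],[0,0,-0.025,0,0,0,1],[-0.02,-0.0237,0,0,0,0,1],[-0.02,-0.0237,0,0,0,0,1],[-0.02,-0.0237,0,0,0,0,1],[-0.02,-0.0237,0,0,0,0,1],[-0.02,-0.0237,0,0,0,0,1],[-0.02,-0.0237,0,0,0,0,1],[-0.02,-0.0237,0,0,0,0,1],[-0.02,-0.0237,0,0,0,0,1],[-0.02,-0.0237,0,0,0,0,1],[-0.02,-0.0237,0,0,0,0,1],[-0.02,-0.0237,0,0,0,0,1],[-0.02,-0.0237,0,0,0,0,1],[-0.02,-0.0237,0,0,0,0,1],[-0.02,-0.0237,0,0,0,0,1]],
])

```text
t: 2.23
ee_pos: [350.0, 189.5, 454.9]
orientation: [0.51, 3.099, 0.001]
ft_force: [0.9, 0.7, 0.3]
width: 0.4
```

Call:
jog_arm([
  [[-0.02,-0.0237,0,0,0,0,1],[-0.02,-0.0237,0,0,0,0,1],[-0.02,-0.0237,0,0,0,0,1],[-0.02,-0.0237,0,0,0,0,1],[-0.02,-0.0237,0,0,0,0,1],[-0.02,-0.0237,0,0,0,0,1],[-0.02,-0.0237,0,0,0,0,1],[-0.02,-0.0237,0,0,0,0,1],[-0.02,-0.0237,0,0,0,0,1],[-0.02,-0.0237,0,0,0,0,1],[-0.02,-0.0237,0,0,0,0,1],[-0.02,-0.0237,0,0,0,0,1],[-0.02,-0.0237,0,0,0,0,1],[-0.01,-0.012,0,0,0,0,1],[0,0,0,0,0,0,1]],
])

```text
t: 3.48
ee_pos: [503.8, -201.2, 454.6]
orientation: [0.514, 3.098, -0.001]
ft_force: [0.3, -0.2, -0.2]
width: 0.3
```

```bash
cat >> h.py <<'E'
def where():
    v=np.load("jig.npy"); o=ctrl.get_obs(); M=R.from_rotvec(o["orientation"]).as_matrix()
    tip=o["ee_pos"]+ctrl.tip_reach*M[:,2]
    j=R.from_euler('z',-v[2]).apply(tip-[v[0],v[1],0])
    F=R.from_euler('z',-v[2]).apply(o["ft_force"])
    print("t",round(o["t"],2),"tip jig",j.round(1),"F jig",F.round(1),"tool y in jig",R.from_euler('z',-v[2]).apply(M[:,1]).round(3),"w",round(o["width"],1),"q",o["qpos"].round(2))
E
python3 -c "
from h import *
where();snap('side','pics/side2.png');snap('top','pics/top2.png')"
```

```text
t 3.48 tip jig [ -17.2 -195.7  272.6] F jig [ 0.3 -0.1 -0.2] tool y in jig [ 0.002  1.    -0.   ] w 0.3 q [-0.4   0.24  1.77 -0.    1.13 -1.64]
```

Call:
jog_arm([
  [[-0.017,0,0.02,0,0,0,1],[0,0,0.03,0,0,0,1],[0,0,0.03,0,0,0,1],[0,0,0.03,0,0,0,1],[0,0,0.03,0,0,0,1],[0,0,0.03,0,0,0,1],[0,0,0.02,0,0,0,1],[0,0,0.012,0,0,0,1],[0,0,0,0,0,0,1]],
])

```text
t: 4.33
ee_pos: [518.0, -202.6, 250.6]
orientation: [-0.508, -3.096, -0.002]
ft_force: [-0.6, 0.2, 0.2]
width: 0.6
```

```bash
python3 -c "
from h import *
where();snap('side','pics/side3.png',(180,100,340,260),4);snap('top','pics/top3.png',(200,100,380,240),4)"
```

```text
t 4.33 tip jig [  -4.3 -192.4   68.6] F jig [-0.6  0.   0.2] tool y in jig [-0.002  1.     0.   ] w 0.6 q [-0.39  0.55  1.87  0.    0.73 -1.64]
```

View pics/side3.png

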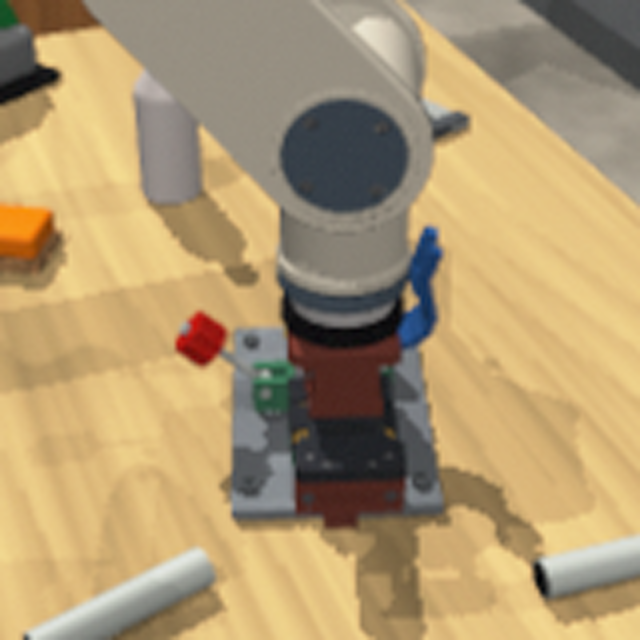

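View pics/top3.png

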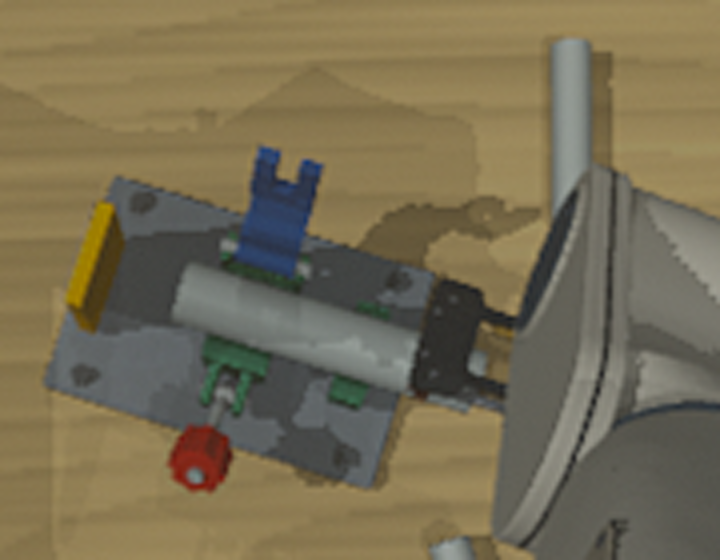

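Call:
jog_arm([
  [[-0.004,0.008,0,0,0,0,1],[0,0.008,0,0,0,0,1],[0,0.006,0,0,0,0,1],[0,0.005,0,0,0,0,1],[0,0.005,0,0,0,0,1],[0,0.005,0,0,0,0,1],[0,0.005,0,0,0,0,1],[0,0.005,0,0,0,0,1],[0,0.005,0,0,0,0,1],[0,0.005,0,0,0,0,1],[0,0.004,0,0,0,0,1],[0,0.004,0,0,0,0,1],[0,0.003,0,0,0,0,1],[0,0,0,0,0,0,1]],
])

```text
t: 5.6
ee_pos: [545.2, -141.1, 253.4]
orientation: [0.51, 3.098, -0.001]
ft_force: [0.1, -3.4, 3.0]
width: 0.6
```

```bash
python3 -c "
from h import *
where();snap('top','pics/top4.png',(200,100,380,240),4)"
```

```text
t 5.6 tip jig [   2.9 -125.5   71.4] F jig [ 1.2 -3.1  3. ] tool y in jig [-0.001  1.    -0.   ] w 0.6 q [-0.27  0.55  1.85 -0.    0.73 -1.52]
```

View pics/top4.png

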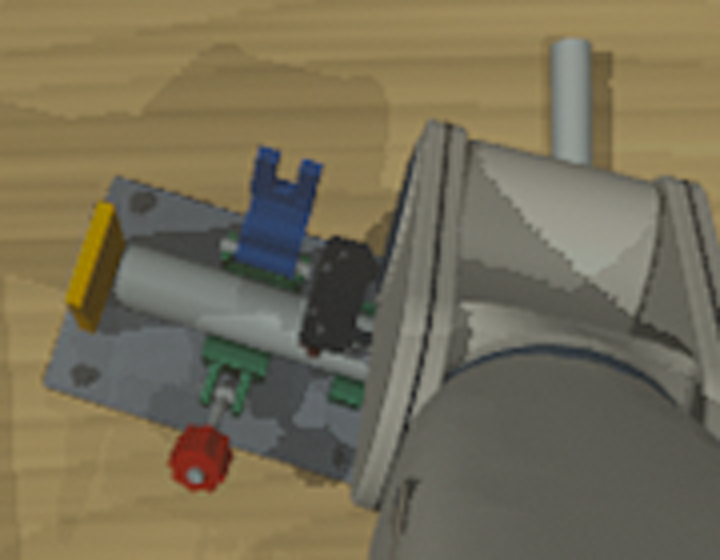

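Call:
jog_arm([
  [[0,0.003,0,0,0,0,1],[0,0.003,0,0,0,0,1],[0,0.002,0,0,0,0,1],[0,0.002,0,0,0,0,1],[0,0,0,0,0,0,1]],
])

```text
t: 6.07
ee_pos: [548.2, -131.9, 253.2]
orientation: [0.51, 3.099, -0.001]
ft_force: [-0.7, -4.9, 4.3]
width: 0.4
```

```bash
python3 -c "
from h import *
where();snap('top','pics/top5.png',(200,100,300,200),6)"
```

```text
t 6.07 tip jig [   2.7 -115.9   71.2] F jig [ 0.9 -4.8  4.3] tool y in jig [-0.  1. -0.] w 0.4 q [-0.26  0.55  1.85 -0.    0.74 -1.5 ]
```

View pics/top5.png

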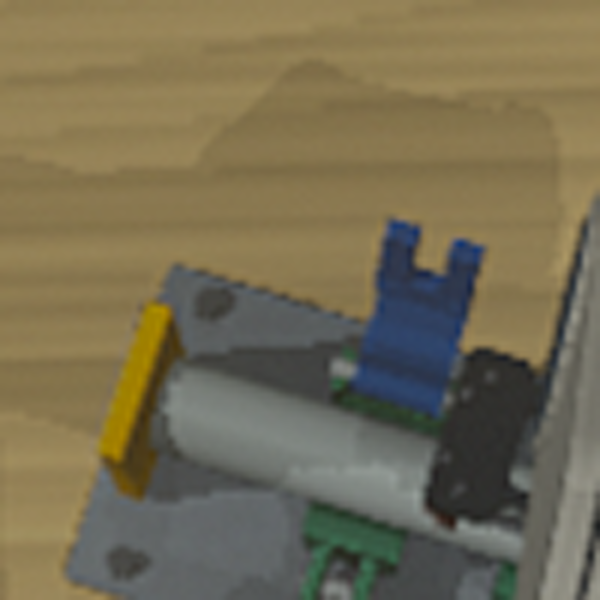

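Call:
jog_arm([
  [[0,0.002,0,0,0,0,1],[0,0.002,0,0,0,0,1],[0,0,0,0,0,0,1]],
])

```text
t: 6.37
ee_pos: [549.4, -128.1, 253.0]
orientation: [0.511, 3.099, -0.001]
ft_force: [0.0, -5.7, 5.1]
width: 0.6
```

Call:
jog_arm([
  [[0,0.002,0,0,0,0,1],[0,0,0,0,0,0,1]],
])

```text
t: 6.53
ee_pos: [549.7, -127.1, 253.1]
orientation: [0.509, 3.1, -0.004]
ft_force: [-3.8, -12.3, 5.6]
width: 0.7
```

Call:
jog_arm([
  [[0,0.002,0,0,0,0,1],[0,0,0,0,0,0,1]],
])

```text
t: 6.7
ee_pos: [549.9, -126.5, 253.1]
orientation: [-0.508, -3.1, 0.007]
ft_force: [-7.0, -23.7, 7.0]
width: 0.2
```

```bash
python3 -c "
from h import *
where()"
```

```text
t 6.7 tip jig [   2.5 -111.    71.1] F jig [  1.  -24.6   7. ] tool y in jig [-0.002  1.    -0.005] w 0.2 q [-0.25  0.55  1.85 -0.01  0.74 -1.49]
```

Call:
jog_arm([
  [[0,0,0,0,0,0,1],[0,-0.01,0,0,0,0,1],[0,-0.01,0,0,0,0,1],[0,0,-0.03,0,0,0,1],[0,0,-0.03,0,0,0,1],[0,0,-0.03,0,0,0,1],[0,0,-0.03,0,0,0,1],[0,0,-0.025,0,0,0,1],[-0.03,0,0,0,0,0,1],[-0.03,0,0,0,0,0,1],[-0.03,0.01,0,0,0,0,1],[-0.03,0.03,0,0,0,0,1],[-0.01,0.03,0,0,0,0,1],[0,0.03,0,0,0,0,1],[0,0.03,0,0,0,0,1],[0,0,0,0,0,0,1]],
])

```text
t: 8.03
ee_pos: [709.3, -57.2, 396.6]
orientation: [-0.505, -3.1, -0.004]
ft_force: [-0.1, 0.4, -0.4]
width: 0.4
```

```bash
python3 -c "
from h import *
where();snap('side','pics/side6.png',(180,100,340,260),4);snap('top','pics/top6.png',(200,100,380,240),4)"
```

```text
t 8.03 tip jig [130.8   7.  214.6] F jig [-0.2  0.4 -0.4] tool y in jig [-0.004  1.     0.002] w 0.4 q [-0.1   0.56  1.42  0.    1.16 -1.35]
```

View pics/side6.png

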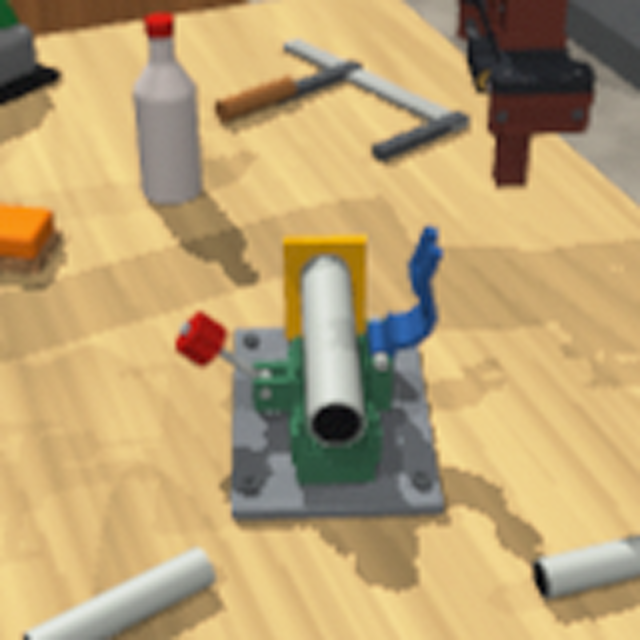

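View pics/top6.png

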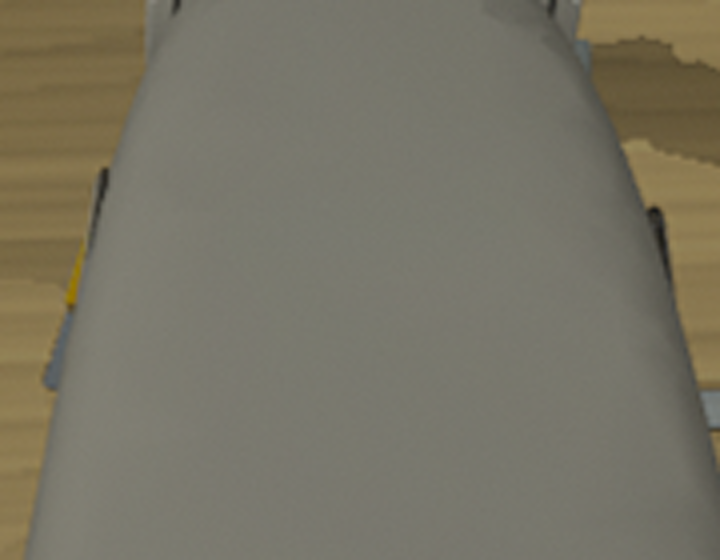

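Call:
jog_arm([
  [[0,-0.005,0.02,0,0,0,1],[0,0,0.02,0,0,0,1],[0,0,0.02,0,0,0,1],[0,0,0.004,0,0,0,1],[0.01,0,0,0,0,0,1],[0.01,0,0,0,0,0,1],[0.008,0,0,0,0,0,1],[0.006,0,0,0,0,0,1],[0.006,0,0,0,0,0,1],[0.006,0,0,0,0,0,1],[0.006,0,0,0,0,0,1],[0.006,0,0,0,0,0,1],[0.006,0,0,0,0,0,1],[0,0,0,0,0,0,1]],
])

```text
t: 9.3
ee_pos: [644.8, -45.7, 333.5]
orientation: [-0.51, -3.099, 0.0]
ft_force: [0.6, 0.3, 0.3]
width: 0.4
```

```bash
python3 -c "
from h import *
where();snap('side','pics/side7.png',(180,100,340,260),4)"
```

```text
t 9.3 tip jig [ 66.1  -3.2 151.5] F jig [0.5 0.5 0.3] tool y in jig [-0.001  1.    -0.   ] w 0.4 q [-0.09  0.54  1.63  0.    0.98 -1.33]
```

View pics/side7.png

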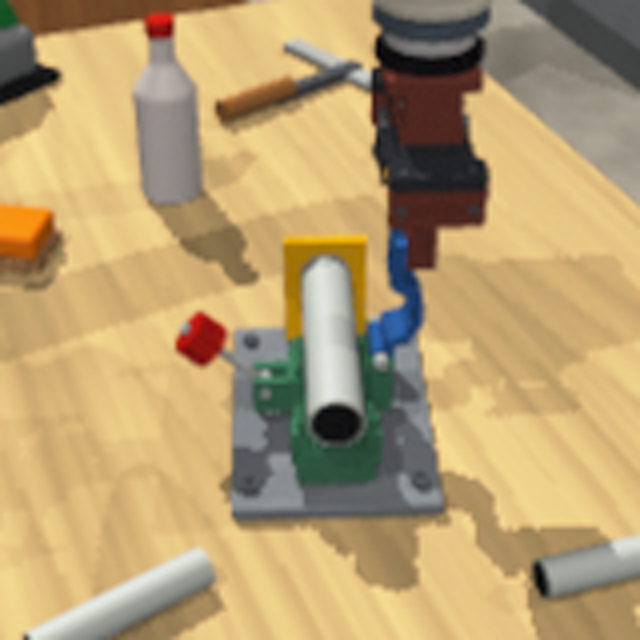

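Cap tip at (400,240) is being carried over by the finger. Continuing.

Call:
jog_arm([
  [[0.006,0,0,0,0,0,1],[0.006,0,0,0,0,0,1],[0.006,0,0,0,0,0,1],[0.006,0,0,0,0,0,1],[0.006,0,0,0,0,0,1],[0.006,0,0,0,0,0,1],[0.006,0,0,0,0,0,1],[0.006,0,0,0,0,0,1],[0,0,0,0,0,0,1],[0,0,0,0,0,0,1],[0,0,0,0,0,0,1]],
])

```text
t: 10.27
ee_pos: [600.7, -30.8, 333.8]
orientation: [0.51, 3.099, -0.0]
ft_force: [-0.5, 0.1, 0.6]
width: 0.4
```

```bash
python3 -c "
from h import *
where();snap('side','pics/side8.png',(180,100,340,260),4)"
```

```text
t 10.27 tip jig [ 19.8  -3.2 151.8] F jig [-0.5 -0.1  0.6] tool y in jig [-0.  1.  0.] w 0.4 q [-0.07  0.48  1.73 -0.    0.93 -1.32]
```

View pics/side8.png

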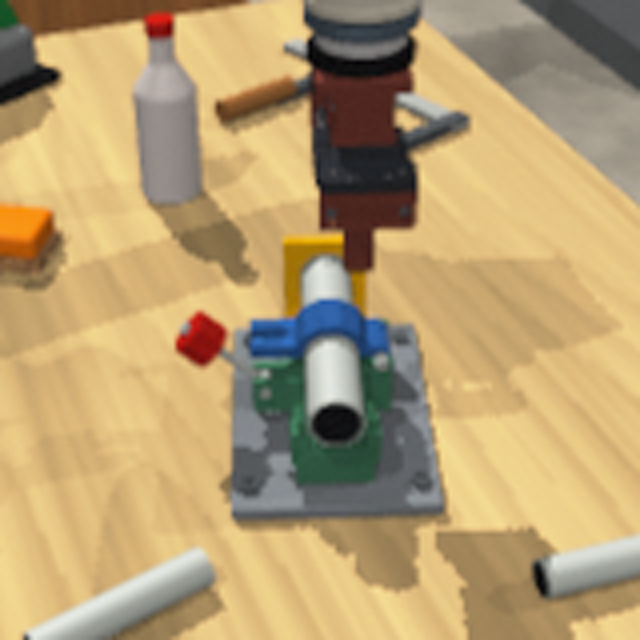

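The cap lies flat over the tube (330,330), with the knob still out at (200,340). Next I go round the outside of the knob.

Call:
jog_arm([
  [[0,0,-0.02,0,0,0,1],[0.03,0.002,0,0,0,0,1],[0.03,0.002,0,0,0,0,1],[0.03,0,0,0,0,0,1],[0.03,0,0,0,0,0,1],[0.03,0,0,0,0,0,1],[0.03,0,0,0,0,0,1],[0.005,0,0,0,0,0,1],[0,0,0,0,0,0,1],[0,0,0.03,0,0,0,1],[0,0,0.03,0,0,0,1],[0,0,0.02,0,0,0,1],[0,0,0.02,0,0,0,1],[0,0,0,0,0,0,1]],
])

```text
t: 11.48
ee_pos: [427.1, 32.0, 250.9]
orientation: [-0.511, -3.096, 0.001]
ft_force: [-1.0, -0.1, 0.0]
width: 0.2
```

```bash
python3 -c "
from h import *
where();snap('side','pics/side9.png',(180,100,340,260),4);snap('top','pics/top9.png',(180,120,320,260),4)"
```

```text
t 11.48 tip jig [-165.5    0.3   68.9] F jig [-0.9 -0.4  0. ] tool y in jig [ 0.     1.    -0.001] w 0.2 q [ 0.05  0.42  2.15 -0.    0.58 -1.2 ]
```

View pics/side9.png

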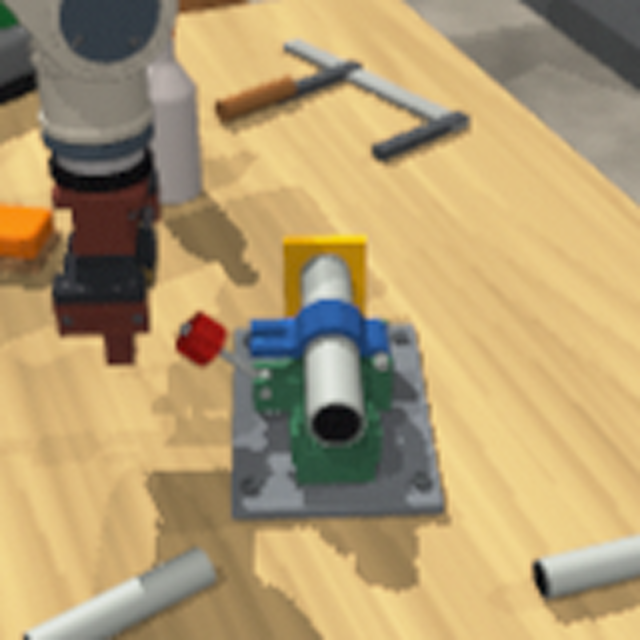

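View pics/top9.png

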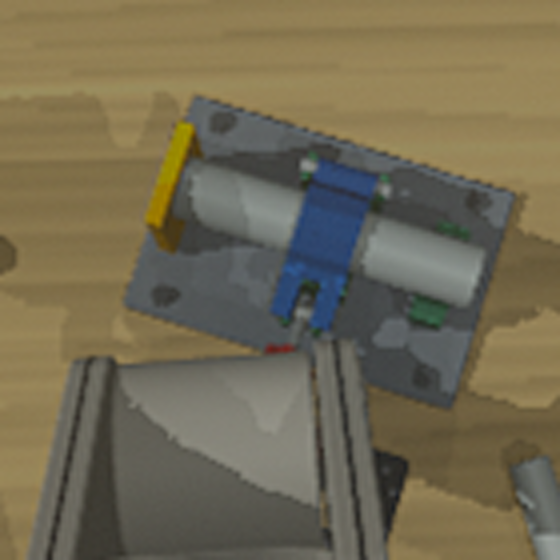

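Call:
jog_arm([
  [[-0.015,0,0,0,0,0,1],[-0.015,0,0,0,0,0,1],[-0.004,0,-0.004,0,0,0,1],[-0.004,0,-0.005,0,0,0,1],[-0.004,0,-0.005,0,0,0,1],[-0.004,0,-0.003,0,0,0,1],[-0.005,0,-0.003,0,0,0,1],[-0.005,0,-0.003,0,0,0,1],[-0.005,0,-0.003,0,0,0,1],[0,0,0,0,0,0,1]],
])

```text
t: 12.42
ee_pos: [486.1, 12.5, 280.9]
orientation: [0.51, 3.096, 0.001]
ft_force: [-0.9, 0.4, 0.3]
width: 0.4
```

```bash
python3 -c "
from h import *
where();snap('side','pics/side10.png',(180,100,340,260),4)"
```

```text
t 12.42 tip jig [-102.     1.2   98.9] F jig [-1.   0.1  0.3] tool y in jig [-0.     1.     0.001] w 0.4 q [ 0.    0.42  2.01 -0.    0.71 -1.24]
```

View pics/side10.png

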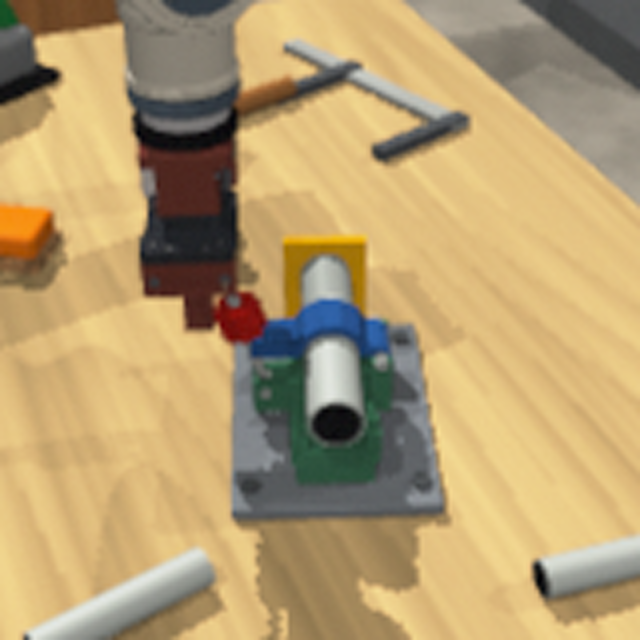

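The knob has swung up to (240,318) and the finger is behind it at (200,310). Continuing to home.

Call:
jog_arm([
  [[-0.005,0,-0.002,0,0,0,1],[-0.005,0,-0.002,0,0,0,1],[-0.004,0,-0.001,0,0,0,1],[-0.003,0,0,0,0,0,1],[-0.002,0,0,0,0,0,1],[0,0,0,0,0,0,1]],
])

```text
t: 12.97
ee_pos: [502.8, 6.6, 284.6]
orientation: [0.511, 3.099, 0.0]
ft_force: [-0.2, 0.5, -0.7]
width: 0.3
```

Call:
jog_arm([
  [[-0.002,0,0,0,0,0,1],[-0.001,0,0,0,0,0,1],[0,0,0,0,0,0,1]],
])

```text
t: 13.22
ee_pos: [505.2, 5.7, 284.6]
orientation: [-0.511, -3.1, 0.0]
ft_force: [-0.3, 0.5, 1.0]
width: 0.5
```

```bash
python3 -c "
from h import *
where()"
```

```text
t 13.22 tip jig [-82.4   0.7 102.6] F jig [-0.5  0.4  1. ] tool y in jig [-0.  1. -0.] w 0.5 q [-0.01  0.43  1.97 -0.    0.74 -1.26]
```

Call:
jog_arm([
  [[-0.002,0,0,0,0,0,1],[0,0,0,0,0,0,1]],
])

```text
t: 13.38
ee_pos: [506.8, 5.2, 284.6]
orientation: [-0.51, -3.098, 0.0]
ft_force: [-2.6, 0.0, 2.2]
width: 0.2
```

Call:
jog_arm([
  [[-0.0015,0,0,0,0,0,1],[0,0,0,0,0,0,1]],
])

```text
t: 13.55
ee_pos: [507.3, 4.9, 284.4]
orientation: [-0.51, -3.096, -0.0]
ft_force: [-6.2, 3.2, 5.3]
width: 0.7
```

Call:
jog_arm([
  [[-0.001,0,0,0,0,0,1],[0,0,0,0,0,0,1]],
])

```text
t: 13.72
ee_pos: [507.7, 4.7, 284.3]
orientation: [-0.51, -3.094, 0.0]
ft_force: [-9.4, 5.1, 6.4]
width: 0.7
```

```bash
python3 -c "
from h import *
where();snap('side','pics/side11.png',(220,140,300,220),7)"
```

```text
t 13.72 tip jig [-80.8   0.4 102.3] F jig [-10.5   1.9   6.4] tool y in jig [-0.     1.    -0.001] w 0.7 q [-0.01  0.44  1.96  0.    0.75 -1.26]
```

View pics/side11.png

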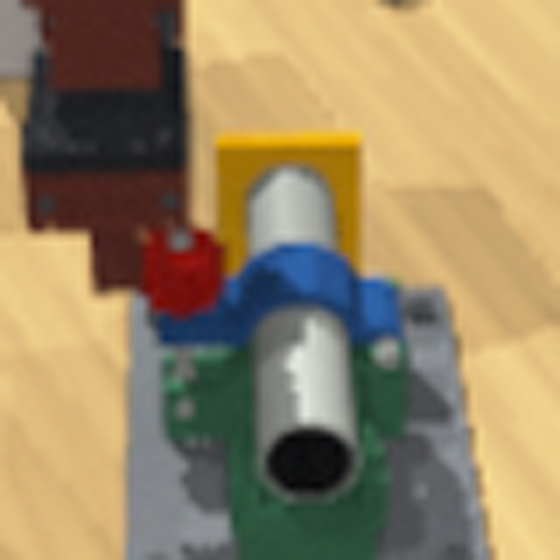

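Call:
jog_arm([
  [[-0.002,0,0,0,0,0,1],[0,0,0,0,0,0,1],[0,0,0,0,0,0,1],[0,0,0,0,0,0,1]],
])

```text
t: 14.1
ee_pos: [508.4, 4.3, 284.0]
orientation: [-0.51, -3.091, 0.0]
ft_force: [-14.9, 6.6, 10.2]
width: 0.5
```

```bash
python3 -c "
from h import *
where()"
```

```text
t 14.1 tip jig [-8.06e+01  1.00e-01  1.02e+02] F jig [-16.2   1.5  10.2] tool y in jig [-0.     1.    -0.002] w 0.5 q [-0.02  0.44  1.96  0.    0.75 -1.26]
```

Call:
jog_arm([
  [[0.005,0,0,0,0,0,1],[0.02,0,0,0,0,0,1],[0.03,0,0,0,0,0,1],[0.03,0,-0.02,0,0,0,1],[0,0,-0.03,0,0,0,1],[0,0,-0.03,0,0,0,1],[0,0.03,-0.03,0,0,0,1],[0,0.03,0,0,0,0,1],[0,0.03,0,0,0,0,1],[0,0.03,0,0,0,0,1],[0,0.03,0,0,0,0,1],[0,0.03,0,0,0,0,1],[0,0,0,0,0,0,1]],
])

```text
t: 15.18
ee_pos: [490.2, 204.7, 394.8]
orientation: [0.506, 3.097, 0.005]
ft_force: [-1.1, -0.2, 0.4]
width: 0.5
```

```bash
python3 -c "
from h import *
where();snap('side','pics/side12.png',(220,140,300,220),7);snap('top','pics/top12.png',(200,120,330,230),6);snap('side','pics/side13.png');snap('top','pics/top13.png')
v=np.load('jig.npy')
W=lambda l:R.from_euler('z',v[2]).apply(l)+[v[0],v[1],0]
for n in CI:
  for t,l in (('bolt_knob',(-52,0,110)),('cap_tip',(-63,0,92)),('tube',(0,0,80)),('stop_face',(0,100,80))):
    print(n,t,proj(W(l),n)[0].round(1),[(np.round(d['uv'],1).tolist(),round(d['p'],2)) for d in ctrl.landmark_of(t,n)[:3]])
  for th in(0,.1,.2):print(th,proj(W((-52-65*np.sin(th),0,45+65*np.cos(th))),n)[0].round(1))
"
```

```text
t 15.18 tip jig [-160.   185.   212.8] F jig [-0.9 -0.6  0.4] tool y in jig [-0.003  1.     0.004] w 0.5 q [ 0.37  0.3   1.85  0.    0.99 -0.87]
side bolt_knob [245.2 177.5] [([243.4, 179.5], 0.45)]
side cap_tip [241.9 182.3] [([242.1, 183.3], 0.51), ([244.9, 305.7], 0.4)]
side tube [262.1 184.9] [([335.6, 241.5], 0.94), ([263.9, 183.9], 0.89), ([211.9, 248.8], 0.61)]
side stop_face [260.5 167.7] [([264.4, 171.7], 0.57), ([262.2, 208.1], 0.44), ([242.5, 308.5], 0.4)]
0 [245.2 177.5]
0.1 [243.1 177.6]
0.2 [241.1 177.9]
top bolt_knob [255.5 194.4] [([256.3, 198.1], 0.44)]
top cap_tip [254.2 199.5] [([251.5, 198.4], 0.71)]
top tube [261.4 177.2] [([343.1, 135.0], 0.96), ([322.1, 255.8], 0.9), ([263.1, 176.9], 0.87)]
top stop_face [225.  166.1] [([224.4, 167.4], 0.59)]
0 [255.5 194.4]
0.1 [254.7 196.9]
0.2 [254.  199.4]
```

View pics/side12.png

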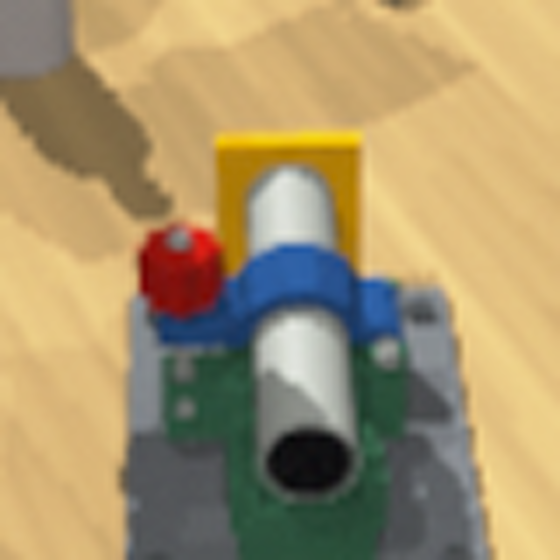

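View pics/top12.png

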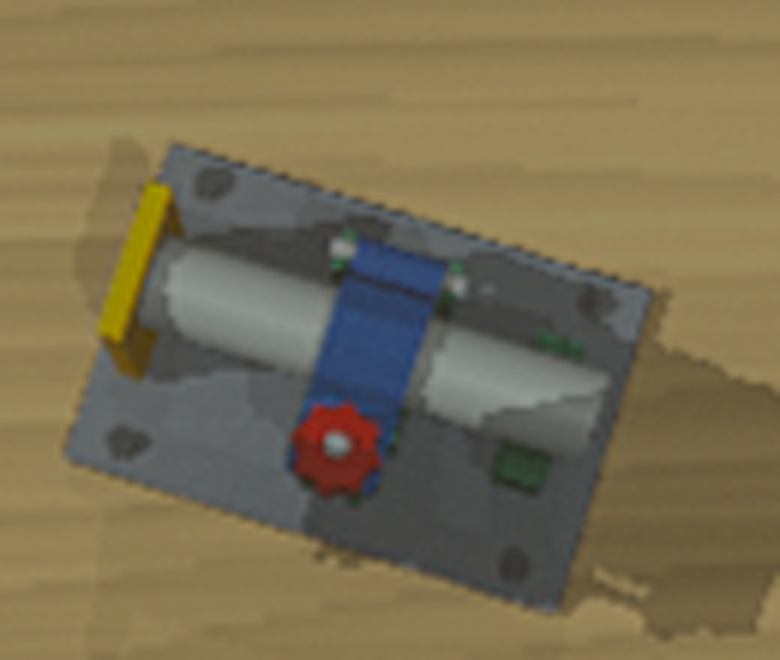

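View pics/top13.png

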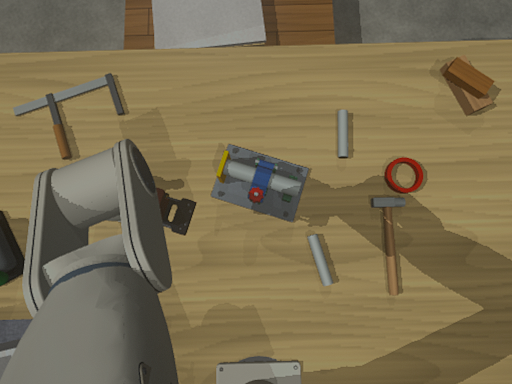

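```bash
python3 -c "
from h import *
v=np.load('jig.npy')
W=lambda l:R.from_euler('z',v[2]).apply(l)+[v[0],v[1],0]
print('top tip seen 256.1 193.6; side 245.7 173.9')
for n in CI:
  for th in(0,.1,.2):
    for r in (79,83): print(n,th,r,proj(W((-52-r*np.sin(th),0,45+r*np.cos(th))),n)[0].round(1))
  print(proj([W(l) for l in((-63,20,92),(-63,-20,92))],n).round(1).tolist())
  print('face ends of tube/plate corner',proj([W(l) for l in ((80,120,12),(80,-120,12),(-80,-120,12),(-80,120,12))],n).round(1).tolist())
"
```

```text
top tip seen 256.1 193.6; side 245.7 173.9
side 0 79 [245.1 173.7]
side 0 83 [245.1 172.6]
side 0.1 79 [242.5 173.9]
side 0.1 83 [242.4 172.8]
side 0.2 79 [240.  174.3]
side 0.2 83 [239.7 173.2]
[[241.8, 178.7], [241.9, 186.1]]
face ends of tube/plate corner [[282.9, 180.1], [291.0, 225.9], [237.3, 227.7], [237.7, 181.5]]
top 0 79 [255.5 193.6]
top 0 83 [255.5 193.4]
top 0.1 79 [254.5 196.7]
top 0.1 83 [254.5 196.6]
top 0.2 79 [253.6 199.8]
top 0.2 83 [253.5 199.9]
[[246.7, 197.2], [261.7, 201.9]]
face ends of tube/plate corner [[229.1, 143.2], [310.2, 167.6], [294.2, 222.0], [211.4, 196.3]]
```

Both views place the bolt tip within 1 px of θ = 0. The tube end meets the stop, the cap lies flat and the robot is clear.

```bash
python3 -c "
from workcell import ctrl
print(ctrl.close_job(), ctrl.get_obs()['t'])"
```

```text
the job is handed in; nothing more can be done
the job is handed in; nothing more can be done
```

The job is done and handed in at about 15 s on the robot's clock; no verdict was reported. I pushed the tube against the yellow stop, tipped the cap past upright so it fell shut, and swung the bolt up along its arc with the closed fingertips until it met its end stop. I then backed clear.

**Last checks:**
- **Tube:** its push force jumped from about 6 N to 25 N at the stop, and the last pictures show its end on the stop.
- **Cap:** it lies flat over the tube in both views.
- **Bolt:** the knob tip was within 1 px of the position computed for fully home in both cameras; 0.1 rad would be about 3 px. The final push on it reached 16 N.
- **Bystanders:** they look unmoved in the pictures, but I did not measure them.

**Disagreements:**
- The landmark network placed the knob centre 3 to 4 px off the top view's home position, at low confidence (0.44). I relied on the visible bolt tip instead.
- The jig pose fit left errors of 1 to 2 px, and some network landmarks were up to 5 px off it.
- The first bolt angle estimates, 0.86 and 0.96 rad, disagreed between cameras.

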